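# Open the ratchet bookend of the living-room book rack

### The job

Make room in the book rack for another book: with your fingertips press the ribbed release pad on the sliding bookend down and, keeping it pressed, push the bookend along its bar away from the books, all the way back to the wooden end stop; then let go of it and come clear. Only press and push: lift or pick up nothing, leave the books standing in the rack and everything else on the table where it is.

Things in the scene. Friction and masses are not known exactly. Their poses are not given: they have to be found in the camera images.
- rack: Book rack fixed to the table: wooden board 130 mm (its x) by 400 (its y), 14 thick; end panel and books at its +y end; a steel bar along y carries the sliding bookend. Origin: centre of the board's underside, z up. The bookend opens along the rack's -y, to a wooden stop (90 wide, top 64 mm up) with its face at y = -155. Saw teeth under the bar (10 mm pitch) block opening unless the pad is down.
- jaw (a joint): Travel of the sliding bookend (grey sheet-metal jaw) along the rack's -y, m: 0 nearest the books, 0.12 against the end stop (hard). Starts at 0 to 0.035. It drags with about 2 N while the release is down; with the release up it moves only towards the books, in 10 mm clicks. It stays where it is left.
- release (a joint): Travel of the release pad, m: 0 is up, 0.010 is fully down (straight down, hard stop). A spring lifts it: about 2.5 N to start, 5.5 N fully down. The pawl is clear of the teeth from 0.005 on. Let go, it springs up and locks the bookend again.
- pad_top (a point): Centre of the top of the release pad: ribbed black plate 44 mm (rack x) by 56 mm (rack y), 74 mm above the table when up, 64 when down; it rides on the bookend. Towards rack -y stands the lip; 64 mm towards +y the bookend's upright plate (110 mm wide, top 132 mm above the table), and behind that the books, up to 182 mm above the table.
- lip_face (a point): Point on the pad-side face of the push lip, an upright grey lip of the bookend, 70 mm wide (rack x), 10 mm thick, top 103 mm above the table, its face 34 mm towards rack -y from the pad's centre. Fingers pressing the pad push against this face. The point is 90 mm above the table and moves with the bookend.
- book_thick: Blue book standing in the rack next to the end panel, 36 mm thick, 105 mm deep, 168 mm high. Origin at the centre of its foot. Leave it.
- book_mid: Green book standing in the rack, 28 x 105 x 145 mm high. Origin at the centre of its foot. Leave it.
- book_thin: Brown book standing in the rack nearest to the bookend, 24 x 105 x 152 mm high. Origin at the centre of its foot. Leave it.
- new_book: Grey book lying flat on the table on the far side of the rack, 105 x 150 x 26 mm thick. Origin at the centre of its underside. Leave it.
- wine_glass: Empty wine glass on the far side of the rack beside the books, 190 mm high, 74 mm across. Origin at the centre of its foot. Leave it.
- mug: White mug on the robot's side of the rack, 78 mm across, 88 mm high, handle at its +y. Origin at the centre of its foot. Leave it.
- remote: Black remote control lying on the robot's side of the rack, 45 x 160 x 18 mm. Origin at the centre of its underside. Leave it.
- spectacle_case: Dark brown spectacle case lying on the robot's side of the rack, 62 x 155 x 36 mm. Origin at the centre of its underside. Leave it.
- candle_jar: Amber glass candle jar with a wooden cap on the far side of the rack, 68 mm across, 75 mm high. Origin at the centre of its foot. Leave it.

How it is judged:
On the way, in this order (a step that is already met when the one before it is completed fails the run):
1. the release pad is pressed down, with the bookend still well short of the end stop (value of joint release above 0.005 m and value of joint jaw below 0.09 m and contact force between release and the fingers above 0.5 N), for 0.1 s.
2. the bookend is pushed back to the end stop (value of joint jaw above 0.112 m), for 0.1 s.
At the end, for the whole second after the job is handed in: The bookend rests within 8 mm of the end stop (travel over 0.112 m), its release pad has sprung up again (travel under 0.005 m), the three books still stand upright (within 0.2 rad) and they and everything else lie within 30 mm of where they started (value of joint jaw above 0.112 m and velocity of joint jaw below 0.01 m/s and value of joint release below 0.005 m and angle between each of book_thick, book_mid, book_thin's own z axis and vertical below 0.2 rad and distance of each of book_thick, book_mid, book_thin, new_book, wine_glass, mug, remote, spectacle_case, candle_jar from where it was at the start of the episode below 0.03 m); the robot touches nothing.
It fails at once if a book standing in the rack is shifted more than 30 mm, lifted or tipped over (distance of any of book_thick, book_mid, book_thin from where it was at the start of the episode above 0.03 m or angle between any of book_thick, book_mid, book_thin's own z axis and vertical above 0.35 rad).
It fails at once if another thing on the table is shifted more than 30 mm, lifted or carried (distance of any of new_book, wine_glass, mug, remote, spectacle_case, candle_jar from where it was at the start of the episode above 0.03 m).
It fails at once if the wine glass, mug or candle jar is tipped (angle between any of wine_glass, mug, candle_jar's own z axis and vertical above 0.5 rad).
It also fails if it takes over 32 s, if anything falls off the work surface, if the arm or the gripper's body presses on something with over 40 N, if the wrist force passes 120 N, or if a joint passes its speed limit or range.

### The arm

A 6-joint arm with a two-finger parallel gripper is mounted at the origin on the work surface. World frame = base frame: x ahead of the robot, y to its left, z up, the work surface at z = 0. Lengths are in m, angles in rad, forces in N, time in s.
With the tool pointing down it reaches from about 0.425 to 0.95 m from the base axis. Payload 3.5 kg.
Tool frame: the origin (TCP) lies on the centre line of the jaws, within the pads' length; the fingertips stand 25 mm ahead of it and the grasp point (between the pads) lies 6 mm ahead of it (ctrl.finger_overhang is the distance from the TCP to the fingertips, in m); z points along the fingers, y is the line along which they close (so a half turn about z gives the same grasp; the last joint's range is limited). The gripper opens to 85 mm and grips with 20 to 120 N. Pads are 22 mm wide; open, the fingers measure 114 mm over their backs; the gripper's body (76 mm by 85 mm) begins 54 mm behind the grasp point. The pads swing forward as they close: fully open they stand 13 mm farther back than shut.
Start: joints at [-1.372, 0.286, 1.577, -0, 1.279, -0.15], TCP at [0.231, -0.634, 0.225] pointing down, gripper open.
Joint ranges: [-2.77, 2.77], [-0.9, 2.22], [0.21, 2.48], [-1.53, 4.67], [0.24, 2.81], [-2.84, 2.84]. Speed limits (rad/s): [2.79, 2.79, 3.14, 3.14, 3.14, 3.14].

### API

Orientations are given as a unit quaternion [x, y, z, w].
In Python, from plant import get_state, imaging, job, ctrl gives the robot as it stands.
- The arm moves only by the tool jog_arm, never from a script. Its argument "increments" is a list of rows, each an object of numbers: "dx", "dy", "dz": the shift along the world's x, y, z each as a share of 12 cm, from -1 to 1; "ax", "ay", "az": the turn, a rotation vector about the world's x, y, z each as a share of pi/2 rad, from -1 to 1; "gripper": the gripper command: -1 is shut, 1 is fully open, values between are in proportion. A call has 1 to 10 rows; each row is the pose to reach, as a shift and turn from the pose commanded when the call began; what a row does not reach only later rows make up. A row lasts 1/10 s, in which the tool goes at most 50 mm and 8.59 degrees, less where a joint would pass 70% of its speed; a pose out of reach is approached as far as the arm can. A call with a number of a shift or a turn outside -1 to 1 is refused whole. A call with a gripper value outside its range is refused whole. The fingers move at their own pace and stop on an object; "force" is the grip in N (left out, the last holds). Time passes only in rows, so rows that repeat a pose let the fingers close. It gives the time, the measured TCP pose, the force, the opening and the grip force at its end, in the units of the state.
- get_state(): the state, without advancing time (a new reading comes with each control period).
- imaging.read_camera(name): name is "side" or "top"; returns a dict with "frame" (480x640x3 uint8, blue, green, red), "depth" (480x640 float32, m along the optical axis (not along the pixel's ray), 0 where there is no reading), "camera_matrix" (3x3 intrinsics, pixels), "extrinsics" (4x4, takes a point from camera to world coordinates). Camera axes: x right, y up, looking along -z (the intrinsics and any distortion apply to the point x, -y, -z); pixel columns grow to the right and rows downward; lengths in m; the calibration is good to about 2 mm. A picture is of the moment at which its call begins.
- job.sign_off(): hands the job in; it is judged then, once.
The state is a dict: "time": time; "qpos": joint angles; "dq": joint speeds; "joint_efforts": joint torques, N m; "eef_pos": TCP position; "tcp_rot": TCP orientation; "contact_force": force on the tool from outside, world axes, zero at the start; "wrist_torque": the same for the moment, N m; "opening": opening from 0.0 (shut) to 1.0 (fully open); "finger_force": force on a finger pad.
Only numpy, scipy, OpenCV 4.12 (cv2) and the standard library are available. Lean on these libraries where they do the work, as an engineer would, in place of code of your own. Each camera call takes 0.05 s, during which the arm holds its last target. There are 200 camera calls.

## Working session

There is one attempt and no reset: what is moved stays moved. The work goes in short steps, Python scripts to look and compute and a tool call to move; the robot and the scene stay as the last step left them, time stands still between calls to the robot, and variables do not carry over. Pictures are saved under pics/ and viewed, at most 10 in all, crops included, and the job is handed in when it is done.

Besides the shell and the picture viewer there is one more tool, called by a JSON object that holds its "fn" and its "kwargs". jog_arm: Moves the arm, as the interface text tells. Shift numbers are shares of 12 cm and turn numbers shares of pi/2 rad, none past 1 either way. Its arguments: {"type":"object","properties":{"increments":{"type":"array"},"force":{"type":"number"}},"required":["increments"]}

```bash
mkdir -p pics
python3 - <<'E'
from plant import get_state, imaging
import cv2, numpy as np
for n in ("side","top"):
    c=imaging.read_camera(n); np.savez(f"{n}.npz",**c); cv2.imwrite(f"pics/{n}1.png",c["frame"])
    print(n,c["camera_matrix"].round(1).tolist(),c["extrinsics"].round(3).tolist())
s=get_state(); print(s)
E
```

```text
side [[449.6, 0.0, 320.6], [0.0, 449.6, 240.5], [0.0, 0.0, 1.0]] [[0.972, 0.142, -0.187, 0.436], [-0.234, 0.658, -0.715, -0.447], [0.022, 0.739, 0.673, 0.531], [0.0, 0.0, 0.0, 1.0]]
top [[532.5, 0.0, 322.1], [0.0, 532.5, 244.9], [0.0, 0.0, 1.0]] [[0.004, 0.99, -0.143, 0.431], [-1.0, 0.002, -0.011, 0.016], [-0.011, 0.143, 0.99, 0.963], [0.0, 0.0, 0.0, 1.0]]
{'time': 0.1, 'qpos': array([-1.37202900e+00,  2.87110180e-01,  1.57803317e+00, -1.40741354e-05,
        1.27858321e+00, -1.49994379e-01]), 'dq': array([ 0.0009574 , -0.00107733, -0.00250319,  0.00032675,  0.00058906,
       -0.00021222]), 'joint_efforts': array([ 1.16849089e-03, -4.07289219e+01, -2.93700331e+01, -1.35238379e-04,
        3.41321356e-03,  7.37586845e-06]), 'eef_pos': array([ 0.23057804, -0.6337531 ,  0.22356204]), 'tcp_rot': array([ 9.84833235e-01,  1.73500320e-01, -3.27511882e-05, -1.06646971e-03]), 'contact_force': array([0.76347642, 0.03542885, 0.50291203]), 'wrist_torque': array([-0.0255519 , -0.01332646, -0.06039806]), 'finger_force': 0.0, 'opening': 1.0001862804464523}
```

View pics/top1.png

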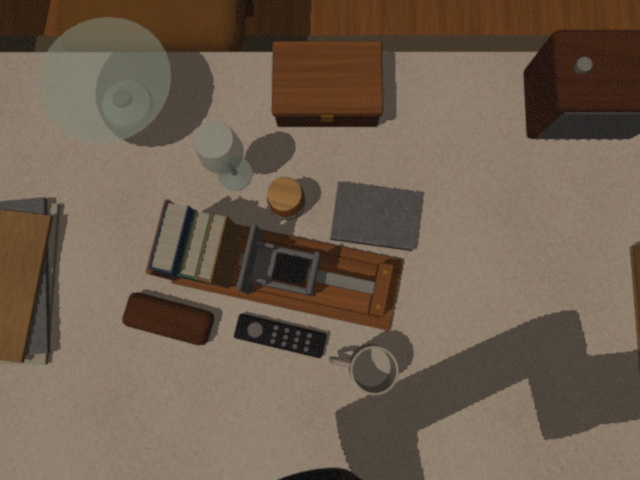

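View pics/side1.png

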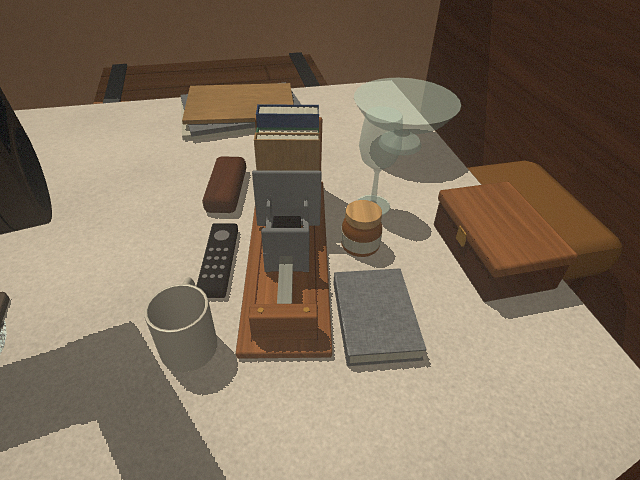

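The top view shows the pad as the dark square at about (291,269), with the lip at (315,272), the stop at (382,290) and the upright at (250,260). The side view agrees: the lip is in front of the pad and the mug is to the robot's side of the stop. Next I'll measure the pad and the rack axis.

```bash
cat > h.py <<'E'
import numpy as np, cv2
def ray(c,uv,z):
    K,E=c["camera_matrix"],c["extrinsics"]; uv=np.atleast_2d(uv).astype(float)
    d=np.c_[(uv[:,0]-K[0,2])/K[0,0],-(uv[:,1]-K[1,2])/K[1,1],-np.ones(len(uv))]@E[:3,:3].T
    o=E[:3,3]; return o+d*((z-o[2])/d[:,2])[:,None]
def cloud(c):
    K,E=c["camera_matrix"],c["extrinsics"]; v,u=np.mgrid[:480,:640]; D=c["depth"]
    p=np.stack([(u-K[0,2])/K[0,0]*D,-(v-K[1,2])/K[1,1]*D,-D],-1)
    return p@E[:3,:3].T+E[:3,3]
E
python3 - <<'E'
from h import *
c=dict(np.load("top.npz")); P=cloud(c); f=c["frame"]; hsv=cv2.cvtColor(f,cv2.COLOR_BGR2HSV)
# pad: dark, in window
m=np.zeros((480,640),np.uint8); m[245:295,265:318]=(f[245:295,265:318].max(2)<40)
n,l,st,ce=cv2.connectedComponentsWithStats(m); i=1+st[1:,4].argmax()
ys,xs=np.nonzero(l==i); r=cv2.minAreaRect(np.c_[xs,ys].astype(np.float32))
print("pad px",st[i],r,"z",np.percentile(P[l==i][:,2],[5,50,95]).round(4))
print("pad corners",ray(c,cv2.boxPoints(r),.074).round(4).tolist(),"c",ray(c,r[0],.074).round(4))
# height-class points in rack window
W=np.zeros((480,640),bool); W[195:335,140:410]=True
def show(n,lo,hi,x0,x1):
    k=W&(P[...,2]>lo)&(P[...,2]<hi); k[:,:x0]=0;k[:,x1:]=0
    q=P[k]; r=cv2.minAreaRect(q[:,:2].astype(np.float32)); print(n,len(q),np.round(r[0],4),np.round(r[1],4),round(r[2],2))
show("stop",.055,.072,360,410); show("lip",.095,.11,295,330); show("upright",.12,.14,235,270)
show("padz",.068,.08,268,305)
for t in [(0,0)]:
    k=W&(hsv[...,1]>120)&(P[...,2]>.008)&(P[...,2]<.02); q=P[k]; r=cv2.minAreaRect(q[:,:2].astype(np.float32)); print("board",r,cv2.boxPoints(r).round(3).tolist())
k=P[345:390,345:400].reshape(-1,3); k=k[k[:,2]>.075]; print("mug",k.min(0).round(3),k.max(0).round(3))
z=cv2.resize(f[190:340,140:410],None,fx=2.9,fy=2.9,interpolation=cv2.INTER_CUBIC); cv2.imwrite("pics/crop.png",z)
E
```

```text
pad px [272 253  39  32 881] ((290.7529602050781, 268.61175537109375), (33.84115982055664, 26.899377822875977), 12.52880573272705) z [0.0702 0.0734 0.0761]
pad corners [[0.5029, 0.1104, 0.074], [0.5472, 0.1014, 0.074], [0.5349, 0.0456, 0.074], [0.4908, 0.055, 0.074]] c [[0.5189 0.0781 0.074 ]]
stop 806 [ 0.4892 -0.0646] [0.0459 0.0901] 77.75
lip 266 [0.5113 0.0402] [0.0103 0.0699] 78.15
upright 409 [0.533  0.1448] [0.0089 0.1088] 77.76
padz 1222 [0.5695 0.0878] [0.1556 0.0596] 3.15
board ((0.4968656003475189, 0.0936782956123352), (0.39653393626213074, 0.1766110211610794), 78.34322357177734) [[0.3700000047683716, -0.08299999684095383], [0.5429999828338623, -0.11800000071525574], [0.6230000257492065, 0.27000001072883606], [0.44999998807907104, 0.3059999942779541]]
mug [ 0.324 -0.098  0.075] [0.431 0.016 0.963]
```

View pics/crop.png

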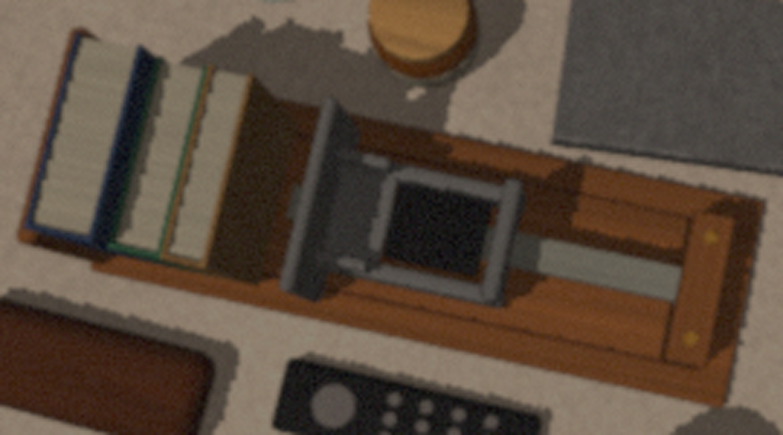

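The crop shows the pad framed between the upright and the lip, with the rail clear to the stop. The rack is turned about -12°: its opening direction is (-0.209, -0.978), the pad centre is (0.519, 0.078), and the lip centre is 38.6 mm beyond it, as expected. I'll shut the fingers, turn the tool +58° so both fingers face the lip, and fly over.

{"fn": "jog_arm", "kwargs": {"increments": [{"dx": 1,"dy": 1,"dz": 0,"az": 0.25,"gripper": -1},{"dx": 1,"dy": 1,"dz": 0,"az": 0.25,"gripper": -1},{"dx": 1,"dy": 1,"dz": 0,"az": 0.25,"gripper": -1},{"dx": 1,"dy": 1,"dz": 0,"az": 0.25,"gripper": -1}], "force": 40}}

```text
$.increments[0]: bad value
```

{"fn": "jog_arm", "kwargs": {"increments": [{"dx": 0.9,"dy": 1,"az": 0.2,"gripper": -1},{"dx": 0.9,"dy": 1,"az": 0.2,"gripper": -1},{"dx": 0.9,"dy": 1,"az": 0.2,"gripper": -1},{"dx": 0.9,"dy": 1,"az": 0.2,"gripper": -1}]}}

```text
$.increments[0]: bad value
```

{"fn": "jog_arm", "kwargs": {"increments": [{"dx": 0.35,"dy": 1,"az": 0.194,"gripper": -1},{"dx": 0.35,"dy": 1,"az": 0.194,"gripper": -1},{"dx": 0.35,"dy": 1,"az": 0.194,"gripper": -1},{"dx": 0.35,"dy": 1,"az": 0.194,"gripper": -1}]}}

```text
$.increments[0]: bad value
```

{"fn": "jog_arm", "kwargs": {"increments": [{"dx": 0.1,"dy": 1,"gripper": -1},{"dx": 0.1,"dy": 1,"gripper": -1},{"dx": 0.1,"dy": 1,"gripper": -1}]}}

```text
$.increments[0]: bad value
```

{"fn": "jog_arm", "kwargs": {"increments": [{"dx": 0,"dy": 1,"gripper": -1},{"dx": 0,"dy": 1,"gripper": -1},{"dx": 0,"dy": 1,"gripper": -1},{"dx": 0,"dy": 1,"gripper": -1}]}}

```text
$.increments[0]: bad value
```

All five calls were refused, so perhaps every field is required. I'll try one call with full rows.

{"fn": "jog_arm", "kwargs": {"increments": [{"dx": 1,"dy": 1,"dz": 0,"ax": 0,"ay": 0,"az": 0.25,"gripper": -1},{"dx": 1,"dy": 1,"dz": 0,"ax": 0,"ay": 0,"az": 0.25,"gripper": -1},{"dx": 1,"dy": 1,"dz": 0,"ax": 0,"ay": 0,"az": 0.25,"gripper": -1},{"dx": 1,"dy": 1,"dz": 0,"ax": 0,"ay": 0,"az": 0.25,"gripper": -1}], "force": 40}}

```text
time: 0.5
eef_pos: [0.3531, -0.511, 0.2242]
tcp_rot: [0.931, 0.364, 0.0, -0.001]
contact_force: [-1.1, -1.0, -0.2]
opening: 0.328
finger_force: 0.0
```

{"fn": "jog_arm", "kwargs": {"increments": [{"dx": 0.9,"dy": 1,"dz": 0,"ax": 0,"ay": 0,"az": 0.2,"gripper": -1},{"dx": 0.9,"dy": 1,"dz": 0,"ax": 0,"ay": 0,"az": 0.2,"gripper": -1},{"dx": 0.9,"dy": 1,"dz": 0,"ax": 0,"ay": 0,"az": 0.2,"gripper": -1},{"dx": 0.9,"dy": 1,"dz": 0,"ax": 0,"ay": 0,"az": 0.2,"gripper": -1}]}}

```text
time: 0.9
eef_pos: [0.461, -0.3909, 0.2244]
tcp_rot: [0.863, 0.505, 0.0, -0.001]
contact_force: [-0.2, -0.5, -1.0]
opening: -0.0
finger_force: 0.0
```

{"fn": "jog_arm", "kwargs": {"increments": [{"dx": 0.35,"dy": 1,"dz": 0,"ax": 0,"ay": 0,"az": 0.194,"gripper": -1},{"dx": 0.35,"dy": 1,"dz": 0,"ax": 0,"ay": 0,"az": 0.194,"gripper": -1},{"dx": 0.35,"dy": 1,"dz": 0,"ax": 0,"ay": 0,"az": 0.194,"gripper": -1},{"dx": 0.35,"dy": 1,"dz": 0,"ax": 0,"ay": 0,"az": 0.194,"gripper": -1}]}}

```text
time: 1.3
eef_pos: [0.5012, -0.272, 0.2245]
tcp_rot: [0.777, 0.63, -0.0, -0.0]
contact_force: [0.1, -1.3, -0.9]
opening: -0.0
finger_force: 0.0
```

{"fn": "jog_arm", "kwargs": {"increments": [{"dx": 0.1,"dy": 1,"dz": 0,"ax": 0,"ay": 0,"az": 0,"gripper": -1},{"dx": 0.1,"dy": 1,"dz": 0,"ax": 0,"ay": 0,"az": 0,"gripper": -1},{"dx": 0.1,"dy": 1,"dz": 0,"ax": 0,"ay": 0,"az": 0,"gripper": -1},{"dx": 0.1,"dy": 1,"dz": 0,"ax": 0,"ay": 0,"az": 0,"gripper": -1}]}}

```text
time: 1.7
eef_pos: [0.5126, -0.1535, 0.2247]
tcp_rot: [0.777, 0.63, -0.0, -0.0]
contact_force: [-0.3, 0.1, -0.3]
opening: -0.003
finger_force: 0.0
```

{"fn": "jog_arm", "kwargs": {"increments": [{"dx": 0,"dy": 1,"dz": 0,"ax": 0,"ay": 0,"az": 0,"gripper": -1},{"dx": 0,"dy": 1,"dz": 0,"ax": 0,"ay": 0,"az": 0,"gripper": -1},{"dx": 0,"dy": 1,"dz": 0,"ax": 0,"ay": 0,"az": 0,"gripper": -1},{"dx": 0,"dy": 1,"dz": 0,"ax": 0,"ay": 0,"az": 0,"gripper": -1}]}}

```text
time: 2.1
eef_pos: [0.5128, -0.0343, 0.2248]
tcp_rot: [0.777, 0.629, -0.0, 0.0]
contact_force: [-0.1, -0.3, -0.2]
opening: -0.003
finger_force: 0.0
```

{"fn": "jog_arm", "kwargs": {"increments": [{"dx": 0.03,"dy": 0.84,"dz": 0,"ax": 0,"ay": 0,"az": 0,"gripper": -1},{"dx": 0.03,"dy": 0.84,"dz": 0,"ax": 0,"ay": 0,"az": 0,"gripper": -1},{"dx": 0.03,"dy": 0.84,"dz": 0,"ax": 0,"ay": 0,"az": 0,"gripper": -1},{"dx": 0.03,"dy": 0.84,"dz": -0.4,"ax": 0,"ay": 0,"az": 0,"gripper": -1},{"dx": 0.03,"dy": 0.84,"dz": -0.7,"ax": 0,"ay": 0,"az": 0,"gripper": -1},{"dx": 0.03,"dy": 0.84,"dz": -0.7,"ax": 0,"ay": 0,"az": 0,"gripper": -1}]}}

```text
time: 2.7
eef_pos: [0.5127, 0.0642, 0.1349]
tcp_rot: [0.778, 0.628, -0.005, -0.004]
contact_force: [-0.7, -0.1, 0.4]
opening: 0.001
finger_force: 0.0
```

Run:
```python
from plant import get_state, imaging, ctrl
import cv2, numpy as np
print(ctrl.finger_overhang, get_state()["eef_pos"])
ims=[]
for n in ("side","top"):
    c=imaging.read_camera(n); np.savez(f"{n}2.npz",**c); f=c["frame"]
    ims.append(cv2.resize(f[100:300,180:380] if n=="side" else f[180:380,200:400],(400,400),interpolation=cv2.INTER_CUBIC))
cv2.imwrite("pics/near.png",np.hstack(ims))
```

```text
0.025 [0.51270756 0.06421444 0.13494665]
```

View pics/near.png

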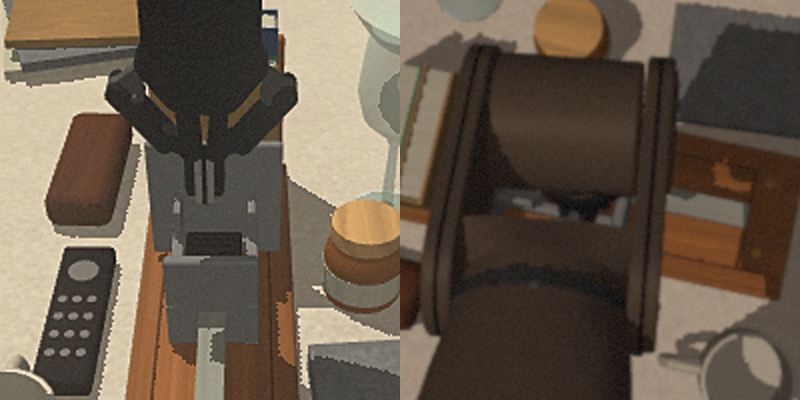

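The left half (side view) shows the shut fingers above the pad, centred across it with the tips at about (205,200), the pad at (215,243) and the lip at (208,270). In the top view the arm hides the bookend. The TCP is a few mm off its target, so I'll let it settle and check the joints.

{"fn": "jog_arm", "kwargs": {"increments": [{"dx": 0,"dy": 0,"dz": 0,"ax": 0,"ay": 0,"az": 0,"gripper": -1},{"dx": 0,"dy": 0,"dz": 0,"ax": 0,"ay": 0,"az": 0,"gripper": -1}]}}

```text
time: 3.0
eef_pos: [0.5183, 0.0656, 0.1435]
tcp_rot: [0.778, 0.629, 0.002, 0.002]
contact_force: [-0.0, -0.2, -0.9]
opening: -0.001
finger_force: 0.0
```

Run:
```python
from plant import get_state
from scipy.spatial.transform import Rotation as R
s=get_state(); print(s["qpos"].round(3), s["eef_pos"], R.from_quat(s["tcp_rot"]).as_matrix().round(3).tolist(), s["dq"].round(3),s["contact_force"])
```

```text
[-0.068  0.031  2.022 -0.     1.084  0.143] [0.51826824 0.0656412  0.14351815] [[0.21, 0.978, 0.005], [0.978, -0.21, -0.001], [0.0, 0.005, -1.0]] [ 0.008 -0.002  0.009  0.003 -0.003  0.001] [-0.04817576 -0.19786003 -0.88913727]
```

It was only a transient and has settled. Now I'll descend slowly and press the pad.

{"fn": "jog_arm", "kwargs": {"increments": [{"dx": 0,"dy": 0,"dz": -0.1,"ax": 0,"ay": 0,"az": 0,"gripper": -1},{"dx": 0,"dy": 0,"dz": -0.2,"ax": 0,"ay": 0,"az": 0,"gripper": -1},{"dx": 0,"dy": 0,"dz": -0.27,"ax": 0,"ay": 0,"az": 0,"gripper": -1},{"dx": 0,"dy": 0,"dz": -0.3,"ax": 0,"ay": 0,"az": 0,"gripper": -1},{"dx": 0,"dy": 0,"dz": -0.33,"ax": 0,"ay": 0,"az": 0,"gripper": -1},{"dx": 0,"dy": 0,"dz": -0.36,"ax": 0,"ay": 0,"az": 0,"gripper": -1},{"dx": 0,"dy": 0,"dz": -0.38,"ax": 0,"ay": 0,"az": 0,"gripper": -1},{"dx": 0,"dy": 0,"dz": -0.4,"ax": 0,"ay": 0,"az": 0,"gripper": -1},{"dx": 0,"dy": 0,"dz": -0.41,"ax": 0,"ay": 0,"az": 0,"gripper": -1},{"dx": 0,"dy": 0,"dz": -0.41,"ax": 0,"ay": 0,"az": 0,"gripper": -1}]}}

```text
time: 4.0
eef_pos: [0.5163, 0.0665, 0.0915]
tcp_rot: [0.777, 0.629, -0.0, -0.0]
contact_force: [-1.4, 0.3, -0.6]
opening: 0.004
finger_force: 0.0
```

The tips should be about 7.5 mm into the pad's travel, but no force shows. I'll look.

Run:
```python
from plant import get_state, imaging
import cv2, numpy as np
c=imaging.read_camera("side"); np.savez("side3.npz",**c); f=c["frame"]
cv2.imwrite("pics/near3.png",cv2.resize(f[150:300,210:360],(600,600),interpolation=cv2.INTER_CUBIC))
print(get_state()["contact_force"],get_state()["wrist_torque"])
```

```text
[ 0.20871666  0.70159553 -0.07716697] [-0.00149741 -0.01203692 -0.03714001]
```

View pics/near3.png

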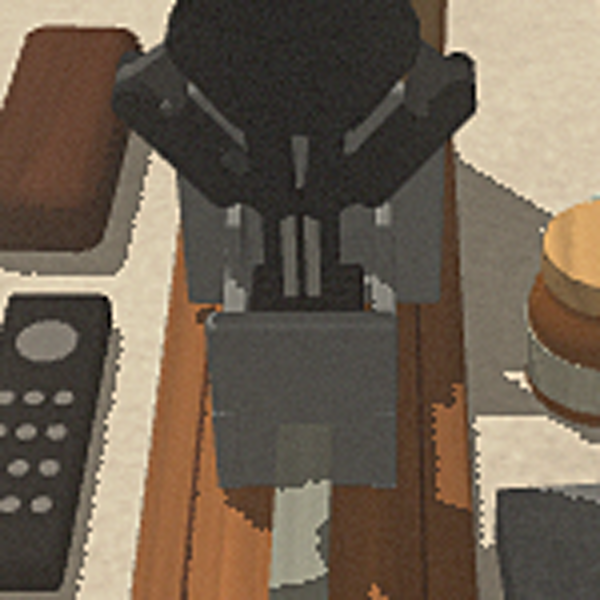

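The fingers sit over the pad behind the lip, with the tips at about (300,295), but they don't appear to be pressing yet. I'll descend in small steps until I feel the spring.

{"fn": "jog_arm", "kwargs": {"increments": [{"dx": 0,"dy": 0,"dz": -0.015,"ax": 0,"ay": 0,"az": 0,"gripper": -1},{"dx": 0,"dy": 0,"dz": -0.03,"ax": 0,"ay": 0,"az": 0,"gripper": -1},{"dx": 0,"dy": 0,"dz": -0.03,"ax": 0,"ay": 0,"az": 0,"gripper": -1}]}}

```text
time: 4.35
eef_pos: [0.5161, 0.0665, 0.0877]
tcp_rot: [0.777, 0.629, -0.0, -0.0]
contact_force: [-0.3, -0.9, -0.3]
opening: -0.001
finger_force: 0.0
```

{"fn": "jog_arm", "kwargs": {"increments": [{"dx": 0,"dy": 0,"dz": -0.015,"ax": 0,"ay": 0,"az": 0,"gripper": -1},{"dx": 0,"dy": 0,"dz": -0.03,"ax": 0,"ay": 0,"az": 0,"gripper": -1},{"dx": 0,"dy": 0,"dz": -0.03,"ax": 0,"ay": 0,"az": 0,"gripper": -1}]}}

```text
time: 4.65
eef_pos: [0.5161, 0.0665, 0.0841]
tcp_rot: [0.777, 0.629, -0.0, -0.0]
contact_force: [0.1, 1.2, -0.4]
opening: -0.003
finger_force: 0.0
```

Still no force. I'll measure the tip and pad heights from the side view's depth.

Run:
```python
from plant import get_state, imaging
from h import *
c=imaging.read_camera("side"); np.savez("side4.npz",**c); P=cloud(c); f=c["frame"]
u=np.array([-.209,-.978]); o=np.array([.5189,.0781]); x=np.array([.978,-.209])
for r in range(196,236,2):
    print(r,[(tuple(np.round(1000*np.r_[(P[r,k,:2]-o)@x,(P[r,k,:2]-o)@u,P[r,k,2]]).astype(int)),int(f[r,k].max())) for k in (276,282,286,295)])
cv2.imwrite("pics/near4.png",cv2.resize(f[180:250,250:320],(600,600),interpolation=cv2.INTER_CUBIC))
```

```text
196 [((np.int64(-11), np.int64(28), np.int64(156)), 44), ((np.int64(-5), np.int64(6), np.int64(140)), 34), ((np.int64(-3), np.int64(-66), np.int64(86)), 62), ((np.int64(15), np.int64(29), np.int64(157)), 45)]
198 [((np.int64(-12), np.int64(24), np.int64(149)), 43), ((np.int64(-4), np.int64(19), np.int64(146)), 41), ((np.int64(1), np.int64(9), np.int64(138)), 52), ((np.int64(14), np.int64(17), np.int64(144)), 44)]
200 [((np.int64(-12), np.int64(25), np.int64(147)), 46), ((np.int64(-4), np.int64(23), np.int64(145)), 39), ((np.int64(2), np.int64(25), np.int64(147)), 52), ((np.int64(15), np.int64(20), np.int64(143)), 39)]
202 [((np.int64(-12), np.int64(26), np.int64(144)), 47), ((np.int64(-4), np.int64(24), np.int64(143)), 47), ((np.int64(2), np.int64(25), np.int64(143)), 48), ((np.int64(14), np.int64(19), np.int64(139)), 45)]
204 [((np.int64(-12), np.int64(24), np.int64(139)), 42), ((np.int64(-4), np.int64(23), np.int64(138)), 42), ((np.int64(2), np.int64(24), np.int64(139)), 41), ((np.int64(14), np.int64(19), np.int64(136)), 48)]
206 [((np.int64(-13), np.int64(24), np.int64(136)), 42),
[... 2373 characters left out ...]
36), np.int64(104)), 78), ((np.int64(14), np.int64(35), np.int64(103)), 78)]
230 [((np.int64(-13), np.int64(39), np.int64(103)), 88), ((np.int64(-5), np.int64(39), np.int64(103)), 75), ((np.int64(1), np.int64(39), np.int64(103)), 82), ((np.int64(14), np.int64(41), np.int64(105)), 81)]
232 [((np.int64(-13), np.int64(43), np.int64(103)), 77), ((np.int64(-5), np.int64(42), np.int64(102)), 77), ((np.int64(1), np.int64(39), np.int64(100)), 82), ((np.int64(14), np.int64(41), np.int64(101)), 83)]
234 [((np.int64(-13), np.int64(41), np.int64(98)), 77), ((np.int64(-5), np.int64(44), np.int64(100)), 78), ((np.int64(1), np.int64(43), np.int64(99)), 80), ((np.int64(14), np.int64(42), np.int64(98)), 74)]
```

View pics/near4.png

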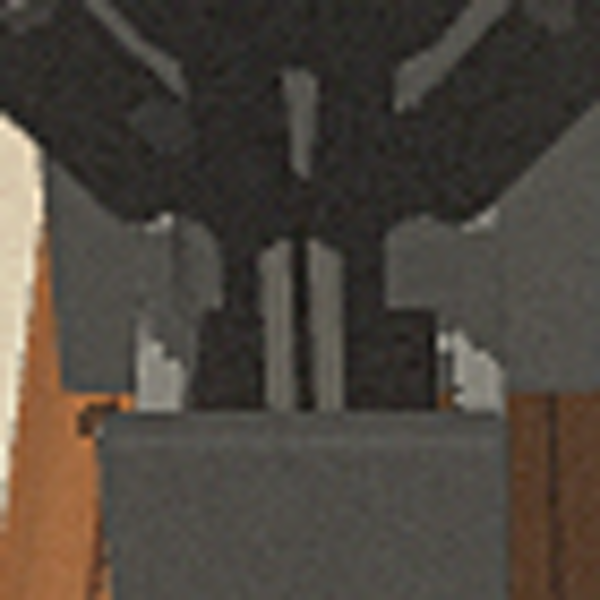

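The pad is still up (z ≈ 75 mm), and the lip hides the tips. I'll measure the tip height in the earlier side picture, where they were in full view.

Run:
```python
from h import *
c=dict(np.load("side2.npz")); P=cloud(c); f=c["frame"]
u=np.array([-.209,-.978]); o=np.array([.5189,.0781]); x=np.array([.978,-.209])
for r in range(180,212,2):
    print(r,[([int(v) for v in np.round(1000*np.r_[(P[r,k,:2]-o)@x,(P[r,k,:2]-o)@u,P[r,k,2]])],int(f[r,k].max())) for k in (279,282,285)])
```

```text
180 [([-7, 24, 180], 100), ([-2, 24, 180], 33), ([2, 27, 182], 55)]
182 [([-7, 25, 177], 95), ([-2, 26, 178], 29), ([2, 25, 178], 95)]
184 [([-7, 25, 174], 93), ([-3, 25, 174], 26), ([2, 26, 175], 94)]
186 [([-7, 26, 171], 94), ([-3, 27, 172], 38), ([1, 26, 172], 97)]
188 [([-7, 27, 169], 100), ([-3, 25, 167], 37), ([1, 26, 168], 96)]
190 [([-7, 23, 163], 95), ([-3, 26, 165], 35), ([1, 25, 164], 96)]
192 [([-7, 27, 162], 93), ([-3, 25, 161], 36), ([1, 26, 162], 97)]
194 [([-7, 25, 157], 95), ([-3, 25, 158], 34), ([1, 26, 158], 101)]
196 [([-7, 27, 155], 93), ([-3, 26, 154], 41), ([1, 26, 154], 95)]
198 [([-8, 25, 151], 98), ([-3, 25, 150], 39), ([1, 26, 151], 92)]
200 [([-8, 27, 148], 97), ([29, 531, 531], 40), ([1, 26, 148], 99)]
202 [([-15, -66, 74], 76), ([-10, -66, 74], 70), ([-5, -64, 75], 74)]
204 [([-15, -67, 69], 78), ([-10, -66, 69], 78), ([-5, -67, 68], 75)]
206 [([-15, -66, 65], 74), ([-10, -67, 64], 82), ([-5, -65, 66], 79)]
208 [([-15, -66, 61], 81), ([-10, -66, 61], 77), ([-5, -66, 61], 76)]
210 [([-15, -61, 61], 80), ([-10, -60, 61], 79), ([-5, -62, 60], 71)]
```

The tips measured about 0.146 when the TCP read 0.1435. So they really stand level with the reported TCP (+3 mm), not 25 mm ahead of it, and are now 12 mm above the pad. I'll keep descending by feel.

{"fn": "jog_arm", "kwargs": {"increments": [{"dx": 0,"dy": 0,"dz": -0.03,"ax": 0,"ay": 0,"az": 0,"gripper": -1},{"dx": 0,"dy": 0,"dz": -0.06,"ax": 0,"ay": 0,"az": 0,"gripper": -1},{"dx": 0,"dy": 0,"dz": -0.075,"ax": 0,"ay": 0,"az": 0,"gripper": -1},{"dx": 0,"dy": 0,"dz": -0.075,"ax": 0,"ay": 0,"az": 0,"gripper": -1}]}}

```text
time: 5.1
eef_pos: [0.5159, 0.0665, 0.0749]
tcp_rot: [0.777, 0.629, -0.0, -0.0]
contact_force: [0.8, -0.3, -0.4]
opening: 0.003
finger_force: 0.0
```

{"fn": "jog_arm", "kwargs": {"increments": [{"dx": 0,"dy": 0,"dz": -0.02,"ax": 0,"ay": 0,"az": 0,"gripper": -1},{"dx": 0,"dy": 0,"dz": -0.04,"ax": 0,"ay": 0,"az": 0,"gripper": -1},{"dx": 0,"dy": 0,"dz": -0.04,"ax": 0,"ay": 0,"az": 0,"gripper": -1},{"dx": 0,"dy": 0,"dz": -0.04,"ax": 0,"ay": 0,"az": 0,"gripper": -1}]}}

```text
time: 5.5
eef_pos: [0.5162, 0.0665, 0.0705]
tcp_rot: [0.777, 0.629, -0.0, -0.0]
contact_force: [0.7, 0.6, -0.6]
opening: -0.002
finger_force: 0.0
```

{"fn": "jog_arm", "kwargs": {"increments": [{"dx": 0,"dy": 0,"dz": -0.015,"ax": 0,"ay": 0,"az": 0,"gripper": -1},{"dx": 0,"dy": 0,"dz": -0.03,"ax": 0,"ay": 0,"az": 0,"gripper": -1},{"dx": 0,"dy": 0,"dz": -0.03,"ax": 0,"ay": 0,"az": 0,"gripper": -1}]}}

```text
time: 5.8
eef_pos: [0.5165, 0.0665, 0.0672]
tcp_rot: [0.777, 0.629, 0.0, 0.0]
contact_force: [-0.1, 1.2, 2.3]
opening: 0.001
finger_force: 1.0
```

Run:
```python
from plant import get_state, imaging
from h import *
c=imaging.read_camera("side"); P=cloud(c); f=c["frame"]
u=np.array([-.209,-.978]); o=np.array([.5189,.0781]); x=np.array([.978,-.209])
print(get_state()["contact_force"])
for r in range(190,232,3):
    print(r,[([int(v) for v in np.round(1000*np.r_[(P[r,k,:2]-o)@x,(P[r,k,:2]-o)@u,P[r,k,2]])],int(f[r,k].max())) for k in (276,282,297)])
cv2.imwrite("pics/near5.png",cv2.resize(f[160:260,235:335],(600,600),interpolation=cv2.INTER_CUBIC))
```

```text
[-0.80037087  0.03658611  3.20620729]
190 [([-11, 31, 169], 41), ([-3, 22, 162], 41), ([18, 31, 169], 40)]
193 [([-11, 29, 162], 50), ([-3, 21, 156], 40), ([18, 24, 158], 42)]
196 [([-11, 29, 157], 46), ([-3, 23, 152], 44), ([17, 21, 151], 41)]
199 [([-12, 28, 151], 39), ([-4, 14, 140], 41), ([15, -67, 79], 83)]
202 [([-12, 29, 147], 46), ([-4, 19, 139], 46), ([17, 6, 129], 37)]
205 [([-12, 30, 142], 46), ([-4, 23, 137], 44), ([17, 12, 128], 51)]
208 [([-13, 24, 131], 49), ([-4, 25, 133], 48), ([17, 18, 127], 47)]
211 [([-13, 23, 126], 48), ([-4, 25, 127], 43), ([17, 20, 123], 41)]
214 [([-13, 24, 121], 46), ([-5, 24, 121], 42), ([17, 20, 118], 41)]
217 [([-14, 18, 111], 47), ([-5, 24, 115], 34), ([16, -27, 74], 43)]
220 [([-17, -17, 75], 47), ([-5, 23, 108], 98), ([16, -18, 74], 42)]
223 [([-17, -12, 74], 50), ([-5, 23, 103], 100), ([16, -12, 74], 42)]
226 [([-17, -4, 74], 48), ([-5, 23, 97], 96), ([16, -5, 73], 40)]
229 [([-13, 36, 102], 79), ([-5, 38, 104], 76), ([17, 39, 105], 81)]
```

View pics/near5.png

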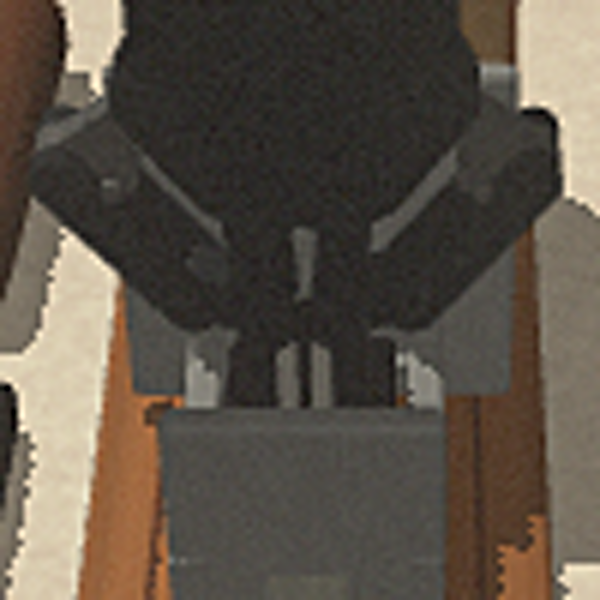

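Contact: 3 N upward, with the tips on the pad at (300,405) in the crop and the pad still near z 74. I'll press about 8 mm further down.

{"fn": "jog_arm", "kwargs": {"increments": [{"dx": 0,"dy": 0,"dz": -0.02,"ax": 0,"ay": 0,"az": 0,"gripper": -1},{"dx": 0,"dy": 0,"dz": -0.04,"ax": 0,"ay": 0,"az": 0,"gripper": -1},{"dx": 0,"dy": 0,"dz": -0.06,"ax": 0,"ay": 0,"az": 0,"gripper": -1},{"dx": 0,"dy": 0,"dz": -0.07,"ax": 0,"ay": 0,"az": 0,"gripper": -1},{"dx": 0,"dy": 0,"dz": -0.07,"ax": 0,"ay": 0,"az": 0,"gripper": -1},{"dx": 0,"dy": 0,"dz": -0.07,"ax": 0,"ay": 0,"az": 0,"gripper": -1}]}}

```text
time: 6.45
eef_pos: [0.5166, 0.0664, 0.0589]
tcp_rot: [0.777, 0.629, 0.0, 0.0]
contact_force: [-0.6, 0.2, 5.5]
opening: 0.001
finger_force: 2.3
```

About 5.5 N, so the pad is nearly fully down. Now I'll push along the bar.

{"fn": "jog_arm", "kwargs": {"increments": [{"dx": -0.007,"dy": -0.033,"dz": 0,"ax": 0,"ay": 0,"az": 0,"gripper": -1},{"dx": -0.014,"dy": -0.065,"dz": 0,"ax": 0,"ay": 0,"az": 0,"gripper": -1},{"dx": -0.021,"dy": -0.098,"dz": 0,"ax": 0,"ay": 0,"az": 0,"gripper": -1},{"dx": -0.028,"dy": -0.13,"dz": 0,"ax": 0,"ay": 0,"az": 0,"gripper": -1},{"dx": -0.035,"dy": -0.163,"dz": 0,"ax": 0,"ay": 0,"az": 0,"gripper": -1},{"dx": -0.042,"dy": -0.196,"dz": 0,"ax": 0,"ay": 0,"az": 0,"gripper": -1},{"dx": -0.049,"dy": -0.228,"dz": 0,"ax": 0,"ay": 0,"az": 0,"gripper": -1},{"dx": -0.056,"dy": -0.261,"dz": 0,"ax": 0,"ay": 0,"az": 0,"gripper": -1},{"dx": -0.063,"dy": -0.293,"dz": 0,"ax": 0,"ay": 0,"az": 0,"gripper": -1},{"dx": -0.07,"dy": -0.326,"dz": 0,"ax": 0,"ay": 0,"az": 0,"gripper": -1}]}}

```text
time: 7.45
eef_pos: [0.5082, 0.027, 0.0588]
tcp_rot: [0.777, 0.629, 0.0, 0.0]
contact_force: [1.6, 1.5, 4.0]
opening: 0.005
finger_force: 2.3
```

{"fn": "jog_arm", "kwargs": {"increments": [{"dx": -0.007,"dy": -0.033,"dz": 0,"ax": 0,"ay": 0,"az": 0,"gripper": -1},{"dx": -0.014,"dy": -0.065,"dz": 0,"ax": 0,"ay": 0,"az": 0,"gripper": -1},{"dx": -0.021,"dy": -0.098,"dz": 0,"ax": 0,"ay": 0,"az": 0,"gripper": -1},{"dx": -0.028,"dy": -0.13,"dz": 0,"ax": 0,"ay": 0,"az": 0,"gripper": -1},{"dx": -0.035,"dy": -0.163,"dz": 0,"ax": 0,"ay": 0,"az": 0,"gripper": -1},{"dx": -0.042,"dy": -0.196,"dz": 0,"ax": 0,"ay": 0,"az": 0,"gripper": -1},{"dx": -0.049,"dy": -0.228,"dz": 0,"ax": 0,"ay": 0,"az": 0,"gripper": -1},{"dx": -0.056,"dy": -0.261,"dz": 0,"ax": 0,"ay": 0,"az": 0,"gripper": -1},{"dx": -0.063,"dy": -0.293,"dz": 0,"ax": 0,"ay": 0,"az": 0,"gripper": -1},{"dx": -0.07,"dy": -0.326,"dz": 0,"ax": 0,"ay": 0,"az": 0,"gripper": -1}]}}

```text
time: 8.45
eef_pos: [0.4998, -0.0122, 0.0588]
tcp_rot: [0.777, 0.629, 0.0, 0.0]
contact_force: [3.6, 0.6, 4.8]
opening: 0.0
finger_force: 2.3
```

Run:
```python
from plant import get_state, imaging
from h import *
s=get_state();print(s["eef_pos"],s["contact_force"])
u=np.array([-.209,-.978]); o=np.array([.5189,.0781]); x=np.array([.978,-.209])
c=imaging.read_camera("side"); P=cloud(c); f=c["frame"]
q=np.c_[(P[...,:2].reshape(-1,2)-o)@x,(P[...,:2].reshape(-1,2)-o)@u,P[...,2].ravel()]*1000
for nm,a in (("side",None),):
    k=(abs(q[:,0])<33)&(q[:,2]>99)&(q[:,2]<107)&(q[:,1]>20)&(q[:,1]<170); print("lip u",np.percentile(q[k,1],[10,50,90]).round(1))
    k=(abs(q[:,0])<40)&(q[:,2]>60)&(q[:,2]<68)&(q[:,1]>100)&(q[:,1]<190); print("stop u",np.percentile(q[k,1],[2,50,98]).round(1))
```

```text
[ 0.49976801 -0.01215532  0.05879634] [3.57023029 0.64847029 4.77948125]
lip u [102.7 118.4 122.2]
stop u [121.1 154.9 167.5]
```

The bookend has followed about 70 mm. I'll continue in finer steps and watch for the stop.

{"fn": "jog_arm", "kwargs": {"increments": [{"dx": -0.005,"dy": -0.025,"dz": 0,"ax": 0,"ay": 0,"az": 0,"gripper": -1},{"dx": -0.01,"dy": -0.05,"dz": 0,"ax": 0,"ay": 0,"az": 0,"gripper": -1},{"dx": -0.015,"dy": -0.075,"dz": 0,"ax": 0,"ay": 0,"az": 0,"gripper": -1},{"dx": -0.015,"dy": -0.075,"dz": 0,"ax": 0,"ay": 0,"az": 0,"gripper": -1}]}}

```text
time: 8.9
eef_pos: [0.4976, -0.0213, 0.0586]
tcp_rot: [0.777, 0.629, -0.0, 0.0]
contact_force: [2.9, 0.1, 5.2]
opening: 0.001
finger_force: 2.3
```

{"fn": "jog_arm", "kwargs": {"increments": [{"dx": -0.005,"dy": -0.025,"dz": 0,"ax": 0,"ay": 0,"az": 0,"gripper": -1},{"dx": -0.01,"dy": -0.05,"dz": 0,"ax": 0,"ay": 0,"az": 0,"gripper": -1},{"dx": -0.01,"dy": -0.05,"dz": 0,"ax": 0,"ay": 0,"az": 0,"gripper": -1}]}}

```text
time: 9.2
eef_pos: [0.4963, -0.0271, 0.0585]
tcp_rot: [0.777, 0.629, -0.0, -0.0]
contact_force: [2.0, 0.0, 4.3]
opening: -0.003
finger_force: 2.3
```

{"fn": "jog_arm", "kwargs": {"increments": [{"dx": -0.005,"dy": -0.025,"dz": 0,"ax": 0,"ay": 0,"az": 0,"gripper": -1},{"dx": -0.01,"dy": -0.05,"dz": 0,"ax": 0,"ay": 0,"az": 0,"gripper": -1},{"dx": -0.015,"dy": -0.075,"dz": 0,"ax": 0,"ay": 0,"az": 0,"gripper": -1},{"dx": -0.015,"dy": -0.075,"dz": 0,"ax": 0,"ay": 0,"az": 0,"gripper": -1}]}}

```text
time: 9.6
eef_pos: [0.4937, -0.0357, 0.0581]
tcp_rot: [0.778, 0.629, -0.001, -0.001]
contact_force: [1.3, 1.6, 4.5]
opening: -0.001
finger_force: 2.4
```

Run:
```python
from plant import get_state, imaging
from h import *
s=get_state();print(s["eef_pos"],s["contact_force"])
ims=[]
for n in ("side","top"):
    f=imaging.read_camera(n)["frame"]
    ims.append(cv2.resize(f[180:360,200:380] if n=="side" else f[200:380,240:420],(400,400),interpolation=cv2.INTER_CUBIC))
cv2.imwrite("pics/push.png",np.hstack(ims))
```

```text
[ 0.493748   -0.03571589  0.05814943] [1.34058114 1.64499064 4.50799419]
```

View pics/push.png

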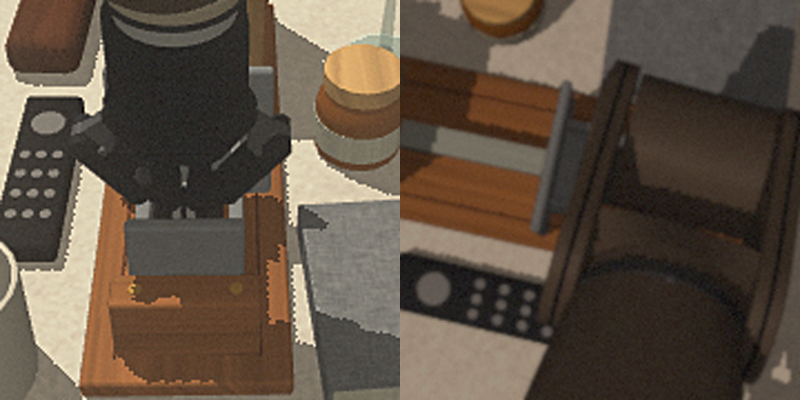

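The lip, at (185,245) in the left half, is close to the stop's top at (180,290), with a little gap left. The upright has moved along to (552,160) in the right half. I'll continue until the force rises.

{"fn": "jog_arm", "kwargs": {"increments": [{"dx": -0.005,"dy": -0.025,"dz": 0,"ax": 0,"ay": 0,"az": 0,"gripper": -1},{"dx": -0.01,"dy": -0.05,"dz": 0,"ax": 0,"ay": 0,"az": 0,"gripper": -1},{"dx": -0.015,"dy": -0.075,"dz": 0,"ax": 0,"ay": 0,"az": 0,"gripper": -1},{"dx": -0.015,"dy": -0.075,"dz": 0,"ax": 0,"ay": 0,"az": 0,"gripper": -1}]}}

```text
time: 10.1
eef_pos: [0.4933, -0.0399, 0.0584]
tcp_rot: [0.779, 0.627, 0.004, -0.004]
contact_force: [4.8, 21.8, 4.3]
opening: -0.003
finger_force: 14.4
```

The push force jumped to 22 N, so it's at the stop. I'll hold briefly, relax the push by about 3.5 mm, then lift straight up.

{"fn": "jog_arm", "kwargs": {"increments": [{"dx": 0,"dy": 0,"dz": 0,"ax": 0,"ay": 0,"az": 0,"gripper": -1},{"dx": 0,"dy": 0,"dz": 0,"ax": 0,"ay": 0,"az": 0,"gripper": -1},{"dx": 0.003,"dy": 0.015,"dz": 0,"ax": 0,"ay": 0,"az": 0,"gripper": -1},{"dx": 0.006,"dy": 0.03,"dz": 0,"ax": 0,"ay": 0,"az": 0,"gripper": -1},{"dx": 0.006,"dy": 0.03,"dz": 0,"ax": 0,"ay": 0,"az": 0,"gripper": -1}]}}

```text
time: 10.6
eef_pos: [0.4933, -0.04, 0.0583]
tcp_rot: [0.777, 0.629, 0.0, -0.001]
contact_force: [-0.2, 7.3, 4.8]
opening: 0.0
finger_force: 4.7
```

Still against the stop with 7 N of push. Lifting straight up.

{"fn": "jog_arm", "kwargs": {"increments": [{"dx": 0.001,"dy": 0.005,"dz": 0.05,"ax": 0,"ay": 0,"az": 0,"gripper": -1},{"dx": 0.001,"dy": 0.005,"dz": 0.12,"ax": 0,"ay": 0,"az": 0,"gripper": -1},{"dx": 0.001,"dy": 0.005,"dz": 0.2,"ax": 0,"ay": 0,"az": 0,"gripper": -1},{"dx": 0.001,"dy": 0.005,"dz": 0.35,"ax": 0,"ay": 0,"az": 0,"gripper": -1},{"dx": 0.001,"dy": 0.005,"dz": 0.6,"ax": 0,"ay": 0,"az": 0,"gripper": -1},{"dx": 0.001,"dy": 0.005,"dz": 1,"ax": 0,"ay": 0,"az": 0,"gripper": -1},{"dx": 0.001,"dy": 0.005,"dz": 1,"ax": 0,"ay": 0,"az": 0,"gripper": -1}]}}

```text
time: 11.3
eef_pos: [0.4974, -0.0429, 0.1858]
tcp_rot: [0.777, 0.629, 0.003, 0.006]
contact_force: [0.2, -0.1, 0.6]
opening: 0.001
finger_force: 0.0
```

{"fn": "jog_arm", "kwargs": {"increments": [{"dx": 0,"dy": -1,"dz": 0.3,"ax": 0,"ay": 0,"az": 0,"gripper": -1},{"dx": 0,"dy": -1,"dz": 0.3,"ax": 0,"ay": 0,"az": 0,"gripper": -1},{"dx": 0,"dy": -1,"dz": 0.3,"ax": 0,"ay": 0,"az": 0,"gripper": -1},{"dx": 0,"dy": -1,"dz": 0.3,"ax": 0,"ay": 0,"az": 0,"gripper": -1}]}}

```text
time: 11.7
eef_pos: [0.4936, -0.1646, 0.2158]
tcp_rot: [0.779, 0.627, -0.001, 0.002]
contact_force: [0.1, 1.2, 0.5]
opening: 0.001
finger_force: 0.0
```

{"fn": "jog_arm", "kwargs": {"increments": [{"dx": 0,"dy": -1,"dz": 0,"ax": 0,"ay": 0,"az": 0,"gripper": -1},{"dx": 0,"dy": -1,"dz": 0,"ax": 0,"ay": 0,"az": 0,"gripper": -1},{"dx": 0,"dy": -1,"dz": 0,"ax": 0,"ay": 0,"az": 0,"gripper": -1},{"dx": 0,"dy": -1,"dz": 0,"ax": 0,"ay": 0,"az": 0,"gripper": -1},{"dx": 0,"dy": -1,"dz": 0,"ax": 0,"ay": 0,"az": 0,"gripper": -1},{"dx": 0,"dy": -1,"dz": 0,"ax": 0,"ay": 0,"az": 0,"gripper": -1}]}}

```text
time: 12.3
eef_pos: [0.4936, -0.2789, 0.2141]
tcp_rot: [0.777, 0.63, -0.0, -0.001]
contact_force: [0.3, 0.2, -0.1]
opening: 0.001
finger_force: 0.0
```

Run:
```python
from plant import get_state, imaging
from h import *
s=get_state();print(s["eef_pos"],s["contact_force"])
c=imaging.read_camera("top"); f=c["frame"]; P=cloud(c)
u=np.array([-.209,-.978]); o=np.array([.5189,.0781]); x=np.array([.978,-.209])
q=np.c_[(P[...,:2].reshape(-1,2)-o)@x,(P[...,:2].reshape(-1,2)-o)@u,P[...,2].ravel()]*1000
for n,h,a,b in (("lip",103,90,190),("upright",132,0,100),("pad",74,100,128)):
    k=(abs(q[:,0])<(18 if n=="pad" else 50))&(abs(q[:,2]-h)<(15 if n=="pad" else 6))&(q[:,1]>a)&(q[:,1]<b); print(n,k.sum(),np.percentile(q[k,1],[5,50,95]).round(1),np.median(q[k,2]).round(1))
cv2.imwrite("pics/end.png",f)
```

```text
[ 0.49356536 -0.27887734  0.21406413] [ 0.27698442  0.18444562 -0.05045767]
lip 265 [134.2 138.5 143.1] 101.8
upright 328 [28.3 32.  35.5] 130.8
pad 357 [101.5 113.7 126.3] 73.5
```

View pics/end.png

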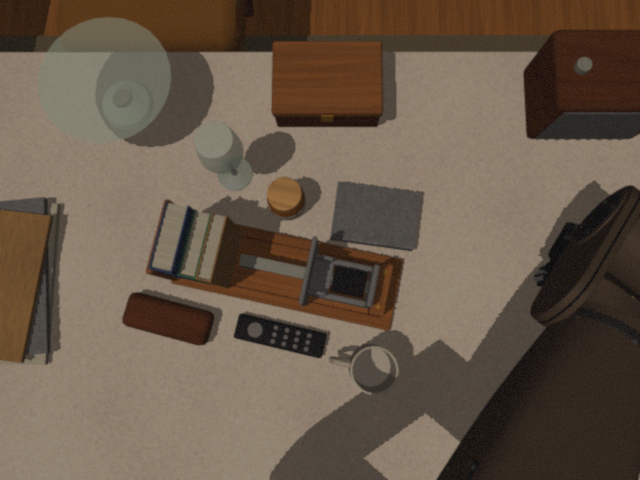

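The end picture shows the bookend's lip at (372,290) against the stop, the pad sprung up (z 73.5 mm), the arm clear, and the books and other things unmoved. The bookend moved 100 mm. Its outer lip face is at 143.5 mm and the stop face at about 145 mm, which agrees with the 22 N hard contact. Handing in.

```bash
python3 -c "
from plant import job; print(job.sign_off())"
```

```text
the job is handed in; nothing more can be done
None
```

The bookend is pushed back against its end stop, the release pad has sprung up, the arm is clear and nothing else looks moved in the last picture; the job is handed in, but the hand-in returned no verdict.

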